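Line up the battery packs for testing

TASK

Stand the four silver battery packs upright on the brass contact plates, one in the middle of each plate, in order of height: the shortest on the plate next to the test box with the black toggle switch, the tallest on the plate farthest from it. Leave the keypad where it lies.

Things in the scene. Friction and masses are not known exactly. Their poses are not given: they have to be found in the camera images.
- pack_2: Silver battery pack, the shortest: an upright round stack of 2 button cells with dark grooves between them, 40 mm diameter, 32 mm tall plus a 2 mm brass nub on top, about 60 g. Loose, stands on the table at the start. Origin: centre of its underside; z along its axis (up). Yaw means nothing.
- pack_3: Silver battery pack, the second shortest: an upright round stack of 3 button cells with dark grooves between them, 40 mm diameter, 48 mm tall plus a 2 mm brass nub on top, about 90 g. Loose, stands on the table at the start. Origin: centre of its underside; z along its axis (up). Yaw means nothing.
- pack_4: Silver battery pack, the second tallest: an upright round stack of 4 button cells with dark grooves between them, 40 mm diameter, 64 mm tall plus a 2 mm brass nub on top, about 120 g. Loose, stands on the table at the start. Origin: centre of its underside; z along its axis (up). Yaw means nothing.
- pack_5: Silver battery pack, the tallest: an upright round stack of 5 button cells with dark grooves between them, 40 mm diameter, 80 mm tall plus a 2 mm brass nub on top, about 150 g. Loose, stands on the table at the start. Origin: centre of its underside; z along its axis (up). Yaw means nothing.
- plate_a: Flat brass contact plate, 54 x 54 mm, 3 mm thick, fixed on a brown strip (70 x 310 mm, 6 mm thick, fixed to the table). Origin: centre of its underside, 6 mm above the table, so its top is 9 mm above the table. Its y axis runs along the row, its x axis across it. The four plates form one straight row, 80 mm apart, in the order a, b, c, d towards -y of the strip; this one is an end plate: the test box stands beyond plate_a at some starts and beyond plate_d at others.
- plate_b: Flat brass contact plate, 54 x 54 mm, 3 mm thick, fixed on a brown strip (70 x 310 mm, 6 mm thick, fixed to the table). Origin: centre of its underside, 6 mm above the table, so its top is 9 mm above the table. Its y axis runs along the row, its x axis across it. The four plates form one straight row, 80 mm apart, in the order a, b, c, d towards -y of the strip; this one is an inner plate.
- plate_c: Flat brass contact plate, 54 x 54 mm, 3 mm thick, fixed on a brown strip (70 x 310 mm, 6 mm thick, fixed to the table). Origin: centre of its underside, 6 mm above the table, so its top is 9 mm above the table. Its y axis runs along the row, its x axis across it. The four plates form one straight row, 80 mm apart, in the order a, b, c, d towards -y of the strip; this one is an inner plate.
- plate_d: Flat brass contact plate, 54 x 54 mm, 3 mm thick, fixed on a brown strip (70 x 310 mm, 6 mm thick, fixed to the table). Origin: centre of its underside, 6 mm above the table, so its top is 9 mm above the table. Its y axis runs along the row, its x axis across it. The four plates form one straight row, 80 mm apart, in the order a, b, c, d towards -y of the strip; this one is an end plate: the test box stands beyond plate_a at some starts and beyond plate_d at others.
- test_box: Grey steel test box, 85 x 80 mm, 46 mm high, with a chunky black toggle switch on top (toggle reaches about 86 mm above the table). Fixed beyond one end of the row of plates, its centre 115 mm from the centre of the nearest plate; a grey keypad lies beyond the other end. Origin: centre of its underside. The switch is not needed.
- keypad: Bystander: grey keypad with cream and black keys, 92 x 74 mm, 14 mm high, loose, beyond the end of the row that is away from the test box (centre 115 mm from the last plate). Origin: centre of its underside.
Not all that is in view belongs to the job. What is shaped like the pack_5 but purple is not meant.

How it is judged:
By the outcome, as a careful person would: the job done as asked, in the order asked, and still so for the second after the job is handed in, with the robot touching nothing.
It also fails if it takes over 96 s, if anything falls off the work surface, if the arm or the gripper's body presses on something with over 40 N, if the wrist force passes 120 N, or if a joint passes its speed limit or range.

ROBOT

A 6-joint arm with a two-finger parallel gripper is mounted at the origin on the work surface. World frame = base frame: x ahead of the robot, y to its left, z up, the work surface at z = 0. Lengths are in mm, angles in rad, forces in N, time in s.
With the tool pointing down it reaches from about 350 to 925 mm from the base axis. Payload 6.4 kg.
Tool frame: the origin (TCP) lies midway between the tips of the shut fingers; the grasp point (between the pads) lies 19 mm behind it (manip.hold_point_z is the distance from the TCP to the grasp point, in mm); z points along the fingers, y is the line along which they close (so a half turn about z gives the same grasp; the last joint's range is limited). The gripper opens to 85 mm and grips with 20 to 120 N. Pads are 22 mm wide; open, the fingers measure 114 mm over their backs; the gripper's body (76 mm by 85 mm) begins 54 mm behind the grasp point. The pads swing forward as they close: fully open they stand 13 mm farther back than shut.
Start: joints at [-1.361, 0.245, 1.558, -0, 1.339, -0.174], TCP at [243.396, -602.721, 231.29] pointing down, gripper open.
Joint ranges: [-3.13, 3.13], [-1.02, 2.26], [0.13, 2.54], [-0.95, 4.09], [0.21, 2.88], [-2.74, 2.74]. Speed limits (rad/s): [2.57, 2.57, 3.14, 3.14, 3.14, 3.14].

INTERFACE

Orientations are given as a rotation vector (axis times angle).
In Python, from bench import manip gives the robot as it stands.
- The arm moves only by the tool play_rows, never from a script. Its argument "rows" is a list of rows, each a list of 3 entries, a list of its own where there are three numbers: the turn, a rotation vector about the tool's x, y, z in degrees, then the shift along the tool's x, y, z in mm, then the closure, from -1 (fully open) to 1 (shut), so that 0 is half open. A call has 1 to 20 rows; each row shifts and turns the commanded pose from where the row before left it, along the tool's axes as they then stand; what a row does not reach is not made up. A row lasts 1/12 s, in which the tool goes at most 41.7 mm and 7.16 degrees, less where a joint would pass 70% of its speed; a pose out of reach is approached as far as the arm can. A call with a gripper value outside its range is refused whole. The fingers move at their own pace and stop on an object; the grip force is fixed at half the most. Time passes only in rows, so rows that do not move let the fingers close. It gives the time, the measured TCP pose, the force, the opening and the grip force at its end, in the units of the state.
- manip.state(): the state, without advancing time (a new reading comes with each control period).
- manip.read_camera(name): name is "side" or "top" or "wrist"; returns (picture, depth): 480x640x3 uint8, red, green, blue; 480x640 float32, mm along the optical axis (not along the pixel's ray), 0 where there is no reading.
- manip.camera_params(name): a dict with "intrinsics" (3x3 intrinsics, pixels), "dist_coeffs" ([k1, k2, p1, p2, k3] as OpenCV has them; the pictures are not rectified), "R" (3x3) and "t" (3): a world point X has camera coordinates R X + t. Camera axes: x right, y down, z forward; pixel columns grow to the right and rows downward; lengths in mm; the calibration is good to about 2 mm. A picture is of the moment at which its call begins: read the wrist's pose just before it. camera_params takes no time and is no camera call; for the wrist camera it gives the pose at the moment of the call.
- manip.finish_job(): hands the job in; it is judged then, once.
The state is a dict: "time": time; "qpos": joint angles; "dq": joint speeds; "joint_efforts": joint torques, N m; "tcp_pos": TCP position; "orientation": TCP orientation; "contact_force": force on the tool from outside, world axes, zero at the start; "moment": the same for the moment, N m; "opening": opening from 0.0 (shut) to 1.0 (fully open); "gripper_force": force on a finger pad.
Only numpy, scipy, OpenCV 4.12 (cv2) and the standard library are available. Lean on these libraries where they do the work, as an engineer would, in place of code of your own. Each camera call takes 0.05 s, during which the arm holds its last target. There are 200 camera calls.

## Working session

There is one attempt and no reset: what is moved stays moved. The work goes in short steps, Python scripts to look and compute and a tool call to move; the robot and the scene stay as the last step left them, time stands still between calls to the robot, and variables do not carry over. Pictures are saved under pics/ and viewed, at most 14 in all, crops included, and the job is handed in when it is done.

Besides the shell and the picture viewer there is one more tool, called after "Call:" in YAML: its name, and indented under it one key for each argument. play_rows: Moves the arm, as the interface text tells. Its arguments: {"type":"object","properties":{"rows":{"type":"array","items":{"type":"array"}}},"required":["rows"]}

```bash
ls; mkdir -p pics; cat > h.py <<'E'
import numpy as np, cv2
from bench import manip
def snap(n,f):
    p=manip.camera_params(n); im,d=manip.read_camera(n)
    cv2.imwrite('pics/'+f+'.png',im[:,:,::-1]); np.savez('pics/'+f+'.npz',im=im,d=d,**{k:np.array(v) for k,v in p.items()})
def world(f,u,v,z=None):
    q=np.load('pics/'+f+'.npz'); K=q['intrinsics']
    n=cv2.undistortPoints(np.array([[[u,v]]],float),K,q['dist_coeffs'])[0,0]
    r=q['R'].T@np.array([n[0],n[1],1]); c=-q['R'].T@q['t']
    s=(z-c[2])/r[2] if z is not None else q['d'][int(v),int(u)]
    return c+s*r
E
python3 - <<'E'
from h import *
snap('top','top0'); snap('side','side0'); print(manip.state())
E
```

```text
pics
{'time': 0.1, 'qpos': array([-1.36109567e+00,  2.45756700e-01,  1.55891851e+00,  4.99900402e-06,
        1.33870966e+00, -1.74075286e-01]), 'dq': array([-1.03957027e-03, -8.37932502e-04, -3.43016729e-03, -1.37103324e-05,
        2.09538143e-05, -4.87544167e-04]), 'joint_efforts': array([ 5.25866362e-04, -4.30668533e+01, -3.27128792e+01, -7.52289111e-05,
        2.82664885e-03,  5.48150879e-06]), 'tcp_pos': array([ 243.28861283, -602.19747153,  230.26835791]), 'orientation': array([-3.08217285e+00, -5.98797625e-01,  4.24803402e-05]), 'contact_force': array([0.392069 , 0.0153407, 0.4280922]), 'moment': array([-0.00097353, -0.01352222,  0.00866544]), 'gripper_force': 0.0, 'opening': 0.9978355858896949}
```

View pics/top0.png

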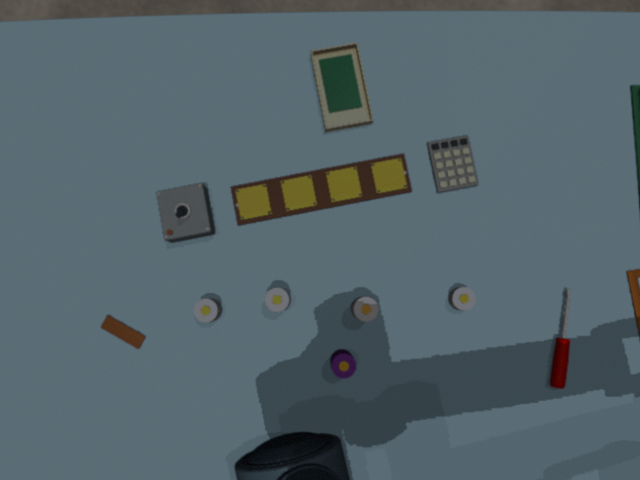

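View pics/side0.png

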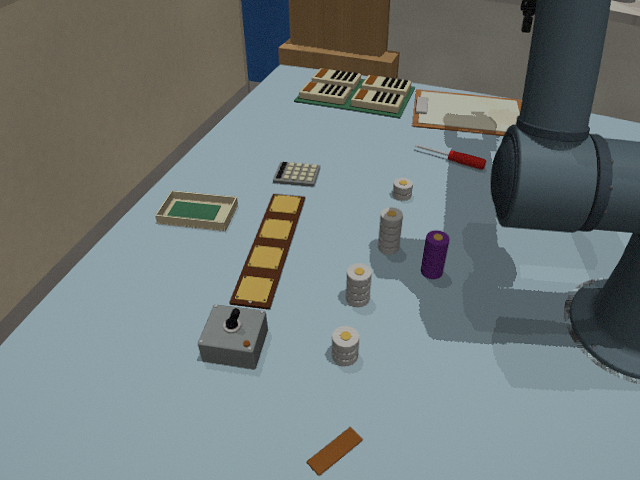

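Top view candidates: silver packs at (206,310), (277,300), (366,309, tallest-looking) and (463,298, shortest). The purple decoy is at (343,365). Plates are at (253,202), (298,193), (344,184) and (389,175), the box at (185,212) and the keypad at (453,163).

```bash
python3 - <<'E'
from h import *
for u,v in [(206,310),(277,300),(366,309),(463,298),(343,365)]:
    w=world('top0',u,v); print('pack',u,v,w.round(1))
P=[]
for u,v in [(253.5,202),(298.5,193.5),(344,184.5),(389.5,175)]:
    w=world('top0',u,v,9); P.append(w); print('plate',w.round(1),world('top0',u,v)[2].round(1))
P=np.array(P); print(np.linalg.norm(np.diff(P,axis=0),axis=1)); 
d=P[3]-P[0]; print(np.degrees(np.arctan2(d[1],d[0])))
print('box',world('top0',187,214,46),world('top0',175,200),'key',world('top0',453,163,14))
# pack top circle by depth
q=np.load('pics/top0.npz'); 
for u,v in [(206,310),(277,300),(366,309),(463,298)]:
    z=world('top0',u,v)[2]; pts=np.array([world('top0',i,j) for i in range(u-16,u+17) for j in range(v-16,v+17)])
    s=pts[abs(pts[:,2]-z)<5]; print(len(s),((s.max(0)+s.min(0))/2).round(1),(s.max(0)-s.min(0)).round(1),np.median(s[:,2]))
# plates by color
hsv=cv2.cvtColor(q['im'],cv2.COLOR_RGB2HSV); m=cv2.inRange(hsv,(20,120,80),(35,255,255))
n,l,st,c=cv2.connectedComponentsWithStats(m)
for i in range(1,n):
    if st[i,4]>300:
        r=cv2.minAreaRect(np.argwhere(l==i)[:,::-1].astype(np.float32)); print(st[i,4],r,world('top0',*r[0],9).round(1))
cv2.imwrite('pics/c0.png',cv2.resize(np.load('pics/side0.npz')['im'][150:380,310:470,::-1],None,fx=2.5,fy=2.5,interpolation=cv2.INTER_CUBIC))
E
```

```text
pack 206 310 [438.6 199.2  48.2]
pack 277 300 [452.8  81.8  63.2]
pack 366 309 [436.  -59.3  83.4]
pack 463 298 [ 449.6 -227.1   31.2]
pack 343 365 [349.7 -21.1  83.9]
plate [622.2 123.7   9. ] 8.0
plate [635.5  45.7   9. ] 9.8
plate [649.8 -33.4   9. ] 7.7
plate [ 665.2 -113.     9. ] 8.2
[79.16768759 80.41477901 81.04770129]
-79.69401558513265
box [597.94023056 230.67282562  46.        ] [622.11228852 251.08169779  44.93474349] key [ 683.60732694 -223.82878426   14.        ]
459 [437.8 200.5  48.1] [37.8 38.4  8.8] 47.46794054152667
469 [453.7  81.9  63.2] [37.1 38.8  9.2] 63.64791119480583
371 [436.  -59.6  81.8] [38.  38.2  6.6] 79.96778663456632
445 [ 448.7 -227.8   31.2] [38.8 40.1  9.8] 31.561284116445677
932 ((388.6153869628906, 175.076904296875), (30.594114303588867, 31.378578186035156), 78.69007110595703) [ 665.1 -111.5    9. ]
942 ((343.46148681640625, 183.80770874023438), (30.79022979736328, 31.574691772460938), 78.69007110595703) [651.1 -32.5   9. ]
948 ((298.2115173339844, 192.55767822265625), (30.594114303588867, 31.57469367980957), 78.69007110595703) [637.2  46.2   9. ]
940 ((252.88116455078125, 201.3660430908203), (30.776187896728516, 31.697628021240234), 79.3803482055664) [623.3 124.8   9. ]
```

View pics/c0.png

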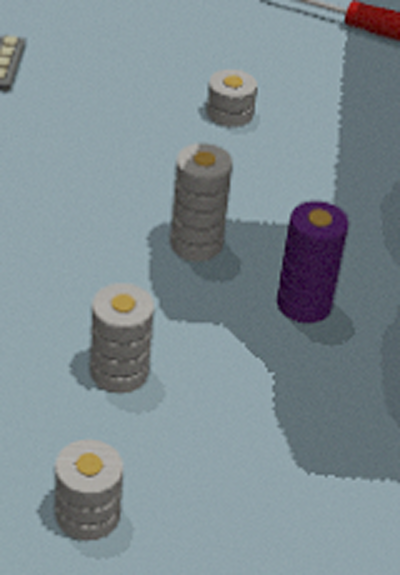

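All heights match, so the picks are: pack_2 (449,-228), pack_3 (438,200), pack_4 (453.5,82), pack_5 (436,-59.5). The crop shows 2, 5, 4 and 3 cells from top to bottom, and the purple pack is the decoy. The box is at the +y end, so 2→(623,125), 3→(637,46), 4→(651,-32.5), 5→(665,-111.5). I'll turn the tool first so it closes across the row.

Call:
play_rows:
  rows:
    - [[0, 0, -6.5], [0, 0, 0], -1]
    - [[0, 0, -6.5], [0, 0, 0], -1]
    - [[0, 0, -6.5], [0, 0, 0], -1]
    - [[0, 0, -6.5], [0, 0, 0], -1]
    - [[0, 0, -6.5], [0, 0, 0], -1]
    - [[0, 0, -6.5], [0, 0, 0], -1]
    - [[0, 0, -6.5], [0, 0, 0], -1]
    - [[0, 0, -6.5], [0, 0, 0], -1]
    - [[0, 0, -6.5], [0, 0, 0], -1]
    - [[0, 0, -6.5], [0, 0, 0], -1]
    - [[0, 0, -6.5], [0, 0, 0], -1]
    - [[0, 0, -6.5], [0, 0, 0], -1]
    - [[0, 0, 0], [0, 0, 0], -1]

```text
time: 1.18
tcp_pos: [243.3, -602.4, 230.6]
orientation: [-2.017, -2.408, -0.001]
contact_force: [0.8, -0.6, -0.9]
opening: 0.997
gripper_force: 0.0
```

```bash
cat >> h.py <<'E'
PK={2:(449,-228),3:(438,200.3),4:(453.6,82),5:(436,-59.6)}
PL={2:(623.3,124.8),3:(637.2,46.2),4:(651.1,-32.5),5:(665.1,-111.5)}
def go(x,y,z):
    s=manip.state(); R=cv2.Rodrigues(np.array(s['orientation']))[0]
    print('tcp',s['tcp_pos'].round(1),'yaw_y',np.degrees(np.arctan2(R[1,1],R[0,1])).round(2),'tilt',np.degrees(np.arccos(-R[2,2])).round(2),'t',s['time'],'open',round(s['opening'],3),'q',s['qpos'].round(2))
    print('tool shift',(R.T@(np.array([x,y,z])-s['tcp_pos'])).round(1))
E
python3 -c "
from h import *
go(*PK[5],180)"
```

```text
tcp [ 243.3 -602.4  230.6] yaw_y 10.09 tilt 0.06 t 1.1833 open 0.997 q [-1.36  0.25  1.56 -0.    1.34 -1.54]
tool shift [500.6 284.8  51.2]
```

Call:
play_rows:
  rows:
    - [[0, 0, 0], [25, 14.2, 2.5], -1]
    - [[0, 0, 0], [25, 14.2, 2.5], -1]
    - [[0, 0, 0], [25, 14.2, 2.5], -1]
    - [[0, 0, 0], [25, 14.2, 2.5], -1]
    - [[0, 0, 0], [25, 14.2, 2.5], -1]
    - [[0, 0, 0], [25, 14.2, 2.5], -1]
    - [[0, 0, 0], [25, 14.2, 2.5], -1]
    - [[0, 0, 0], [25, 14.2, 2.5], -1]
    - [[0, 0, 0], [25, 14.2, 2.5], -1]
    - [[0, 0, 0], [25, 14.2, 2.5], -1]
    - [[0, 0, 0], [25, 14.2, 2.5], -1]
    - [[0, 0, 0], [25, 14.2, 2.5], -1]
    - [[0, 0, 0], [25, 14.2, 2.5], -1]
    - [[0, 0, 0], [25, 14.2, 2.5], -1]
    - [[0, 0, 0], [25, 14.2, 2.5], -1]
    - [[0, 0, 0], [25, 14.2, 2.5], -1]
    - [[0, 0, 0], [25, 14.2, 2.5], -1]
    - [[0, 0, 0], [25, 14.2, 2.5], -1]
    - [[0, 0, 0], [25, 14.2, 2.5], -1]
    - [[0, 0, 0], [25, 14.2, 2.5], -1]

```text
time: 2.85
tcp_pos: [436.4, -59.6, 181.1]
orientation: [2.023, 2.403, 0.0]
contact_force: [0.0, 0.1, 0.1]
opening: 1.001
gripper_force: 0.0
```

Call:
play_rows:
  rows:
    - [[0, 0, 0], [0, 0, 0], -1]
    - [[0, 0, 0], [0, 0, 0], -1]

```text
time: 3.02
tcp_pos: [436.2, -59.9, 180.9]
orientation: [-2.018, -2.407, 0.001]
contact_force: [0.2, 0.1, 0.4]
opening: 1.001
gripper_force: 0.0
```

```bash
python3 -c "
from h import *
go(*PK[5],30)
snap('wrist','w5')
for z in (82,): print(world('w5',320,240))"
```

```text
tcp [436.2 -59.9 180.9] yaw_y 10.03 tilt 0.05 t 3.0167 open 1.001 q [-0.39 -0.22  2.12 -0.    1.24 -0.57]
tool shift [ 3.000e-01 -1.000e-01  1.509e+02]
[440.11553549 -60.44560565  80.94691981]
```

View pics/w5.png

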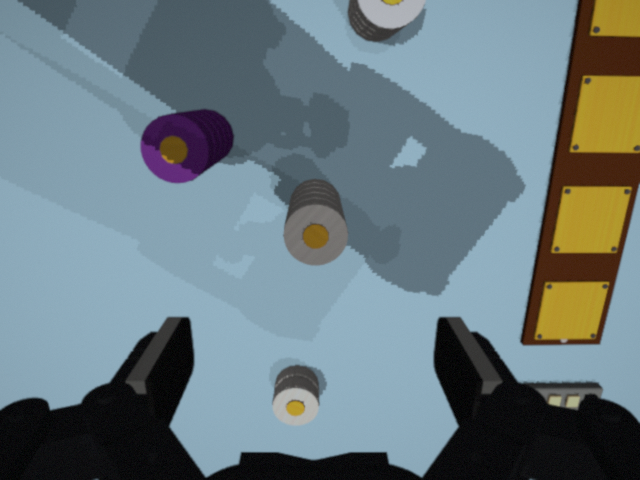

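The wrist view shows pack_5's nub at (315.5,236), the decoy at (175,150), plate d at (572,311) and plate c at (592,219). I'll compare these with the top view.

```bash
python3 -c "
from h import *
print(world('w5',315.5,236,82),world('w5',572,311,9),world('w5',592,219.5,9),world('w5',296,408,34))"
```

```text
[436.92466593 -58.06742799  82.        ] [ 665.82784334 -109.82136049    9.        ] [651.8273004  -30.84934042   9.        ] [ 450.77845148 -226.35192285   34.        ]
```

The two views agree within 2 mm, with the same offset for pack and plates. Lowering and gripping pack_5 next.

Call:
play_rows:
  rows:
    - [[0, 0, 0], [1.2, 0.5, 25], -1]
    - [[0, 0, 0], [0, 0, 25], -1]
    - [[0, 0, 0], [0, 0, 25], -1]
    - [[0, 0, 0], [0, 0, 25], -1]
    - [[0, 0, 0], [0, 0, 25], -1]
    - [[0, 0, 0], [0, 0, 25], -1]
    - [[0, 0, 0], [0, 0, 0], -1]
    - [[0, 0, 0], [0, 0, 0], 1]
    - [[0, 0, 0], [0, 0, 0], 1]
    - [[0, 0, 0], [0, 0, 0], 1]
    - [[0, 0, 0], [0, 0, 0], 1]
    - [[0, 0, 0], [0, 0, 0], 1]
    - [[0, 0, 0], [0, 0, 0], 1]
    - [[0, 0, 0], [0, 0, 0], 1]
    - [[0, 0, 0], [0, 0, 0], 1]
    - [[0, 0, 0], [0, 0, 0], 1]

```text
time: 4.4
tcp_pos: [438.1, -60.5, 33.3]
orientation: [2.017, 2.404, 0.001]
contact_force: [-1.0, -0.8, 5.4]
opening: 0.458
gripper_force: 59.7
```

Call:
play_rows:
  rows:
    - [[0, 0, 0], [0, 0, -25], 1]
    - [[0, 0, 0], [0, 0, -25], 1]
    - [[0, 0, 0], [0, 0, -25], 1]
    - [[0, 0, 0], [0, 0, -25], 1]
    - [[0, 0, 0], [0, 0, -20], 1]
    - [[0, 0, 0], [0, 0, 0], 1]
    - [[0, 0, 0], [0, 0, 0], 1]
    - [[0, 0, 0], [0, 0, 0], 1]

```text
time: 5.07
tcp_pos: [435.9, -59.5, 150.4]
orientation: [-2.019, -2.405, 0.001]
contact_force: [-0.8, -0.8, -2.0]
opening: 0.453
gripper_force: 60.6
```

```bash
python3 -c "
from h import *
snap('wrist','w5b'); go(665.4,-110.6,150)"
```

```text
tcp [435.6 -59.3 149.8] yaw_y 9.99 tilt 0.15 t 5.1167 open 0.454 q [-0.39 -0.17  2.14  0.    1.17 -0.57]
tool shift [-90.4 217.4  -0.8]
```

View pics/w5b.png

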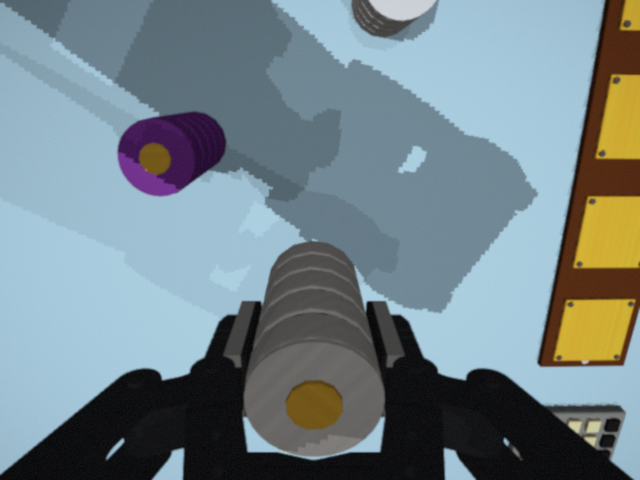

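Pack_5 is held upright, with its nub at (314,405).

```bash
python3 -c "
from h import *
go(0,0,0)
for z in (198,201): print(world('w5b',314,405,z))
print(world('w5b',314,405))"
```

```text
tcp [435.6 -59.3 149.8] yaw_y 9.99 tilt 0.15 t 5.1167 open 0.454 q [-0.39 -0.17  2.14  0.    1.17 -0.57]
tool shift [ 133.7 -418.4  150.9]
[435.60660937 -57.02339863 198.        ]
[435.15941538 -54.50836953 201.        ]
[435.51983406 -56.53537229 198.58213204]
```

Call:
play_rows:
  rows:
    - [[0, 0, 0], [-9, 21.7, 0], 1]
    - [[0, 0, 0], [-9, 21.7, 0], 1]
    - [[0, 0, 0], [-9, 21.7, 0], 1]
    - [[0, 0, 0], [-9, 21.7, 0], 1]
    - [[0, 0, 0], [-9, 21.7, 0], 1]
    - [[0, 0, 0], [-9, 21.7, 0], 1]
    - [[0, 0, 0], [-9, 21.7, 0], 1]
    - [[0, 0, 0], [-9, 21.7, 0], 1]
    - [[0, 0, 0], [-9, 21.7, 0], 1]
    - [[0, 0, 0], [-9, 21.7, 0], 1]
    - [[0, 0, 0], [0, 0, 0], 1]
    - [[0, 0, 0], [0, 0, 0], 1]
    - [[0, 0, 0], [0, 0, 0], 1]

```text
time: 6.2
tcp_pos: [664.6, -110.3, 149.2]
orientation: [-2.017, -2.404, 0.002]
contact_force: [0.3, -0.2, -1.6]
opening: 0.458
gripper_force: 61.0
```

```bash
python3 -c "
from h import *
snap('wrist','w5c'); go(665.4,-110.6,40)
snap('top','t5')"
```

```text
tcp [ 664.6 -110.3  149.7] yaw_y 9.99 tilt 0.18 t 6.25 open 0.458 q [-0.33  0.38  1.55 -0.    1.22 -0.51]
tool shift [ -0.6   1.1 109.7]
```

View pics/w5c.png

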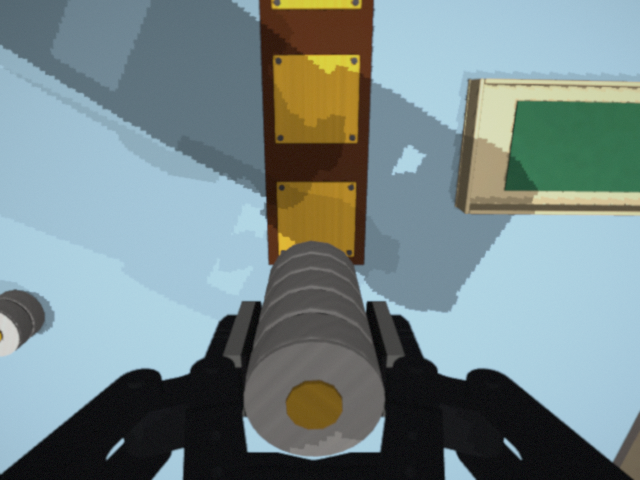

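Call:
play_rows:
  rows:
    - [[0, 0, 0], [-1.6, 0.6, 20], 1]
    - [[0, 0, 0], [0, 0, 20], 1]
    - [[0, 0, 0], [0, 0, 20], 1]
    - [[0, 0, 0], [0, 0, 20], 1]
    - [[0, 0, 0], [0, 0, 15], 1]
    - [[0, 0, 0], [0, 0, 8], 1]
    - [[0, 0, 0], [0, 0, 2], 1]
    - [[0, 0, 0], [0, 0, 0], 1]
    - [[0, 0, 0], [0, 0, 0], 1]

```text
time: 7.05
tcp_pos: [667.6, -112.5, 47.6]
orientation: [2.018, 2.405, 0.001]
contact_force: [0.2, -0.3, -1.0]
opening: 0.456
gripper_force: 61.0
```

Call:
play_rows:
  rows:
    - [[0, 0, 0], [0, 0, 0], 1]
    - [[0, 0, 0], [0, 0, 0], 1]
    - [[0, 0, 0], [0, 0, 0], 1]

```text
time: 7.3
tcp_pos: [667.4, -112.4, 47.3]
orientation: [2.019, 2.405, 0.001]
contact_force: [-0.5, 0.6, -1.4]
opening: 0.459
gripper_force: 61.0
```

```bash
python3 -c "
from h import *
go(665.4,-111.8,42)"
```

```text
tcp [ 667.4 -112.4   47.3] yaw_y 9.99 tilt 0.09 t 7.3 open 0.459 q [-0.33  0.51  1.58 -0.    1.05 -0.51]
tool shift [ 0.9 -1.9  5.3]
```

Call:
play_rows:
  rows:
    - [[0, 0, 0], [0.9, -1.9, 2], 1]
    - [[0, 0, 0], [0, 0, 2], 1]
    - [[0, 0, 0], [0, 0, 0], 1]
    - [[0, 0, 0], [0, 0, 0], 1]
    - [[0, 0, 0], [0, 0, 0], 1]

```text
time: 7.72
tcp_pos: [664.8, -111.6, 42.4]
orientation: [-2.019, -2.406, 0.0]
contact_force: [-1.1, -0.1, 1.8]
opening: 0.457
gripper_force: 60.8
```

```bash
python3 -c "
from h import *
go(665.4,-111.8,42);print(manip.state()['contact_force'])"
```

```text
tcp [ 664.8 -111.6   42.4] yaw_y 9.99 tilt 0.01 t 7.7167 open 0.457 q [-0.33  0.51  1.58  0.    1.05 -0.51]
tool shift [-0.3  0.6  0.4]
[-1.14093718 -0.07985949  1.82957995]
```

Call:
play_rows:
  rows:
    - [[0, 0, 0], [0, 0, 0], -1]
    - [[0, 0, 0], [0, 0, 0], -1]
    - [[0, 0, 0], [0, 0, 0], -1]
    - [[0, 0, 0], [0, 0, 0], -1]
    - [[0, 0, 0], [0, 0, 0], -1]
    - [[0, 0, 0], [0, 0, 0], -1]
    - [[0, 0, 0], [0, 0, -15], -1]
    - [[0, 0, 0], [0, 0, -20], -1]
    - [[0, 0, 0], [0, 0, -25], -1]
    - [[0, 0, 0], [0, 0, -25], -1]
    - [[0, 0, 0], [0, 0, -25], -1]
    - [[0, 0, 0], [0, 0, -28], -1]
    - [[0, 0, 0], [0, 0, 0], -1]
    - [[0, 0, 0], [0, 0, 0], -1]

```text
time: 8.88
tcp_pos: [666.3, -112.2, 184.3]
orientation: [2.016, 2.402, 0.003]
contact_force: [-0.7, 1.1, -0.3]
opening: 1.002
gripper_force: 0.0
```

```bash
python3 -c "
from h import *
snap('wrist','w5d'); go(454,82.8,180)"
```

```text
tcp [ 665.2 -111.8  181.8] yaw_y 9.99 tilt 0.12 t 8.9333 open 1.002 q [-0.33  0.34  1.53  0.    1.27 -0.51]
tool shift [ 228.3 -174.2    1.3]
```

View pics/w5d.png

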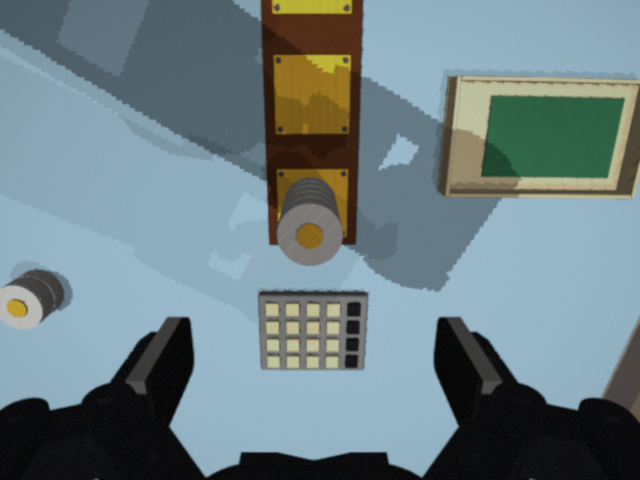

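Pack_5 stands on plate d, with its nub at (309.5,235.5). Moving over pack_4.

Call:
play_rows:
  rows:
    - [[0, 0, 0], [19, -14.5, 0], -1]
    - [[0, 0, 0], [19, -14.5, 0], -1]
    - [[0, 0, 0], [19, -14.5, 0], -1]
    - [[0, 0, 0], [19, -14.5, 0], -1]
    - [[0, 0, 0], [19, -14.5, 0], -1]
    - [[0, 0, 0], [19, -14.5, 0], -1]
    - [[0, 0, 0], [19, -14.5, 0], -1]
    - [[0, 0, 0], [19, -14.5, 0], -1]
    - [[0, 0, 0], [19, -14.5, 0], -1]
    - [[0, 0, 0], [19, -14.5, 0], -1]
    - [[0, 0, 0], [19, -14.5, 0], -1]
    - [[0, 0, 0], [19, -14.5, 0], -1]
    - [[0, 0, 0], [0, 0, 30], -1]
    - [[0, 0, 0], [0, 0, 30], -1]
    - [[0, 0, 0], [0, 0, 30], -1]
    - [[0, 0, 0], [0, 0, 0], -1]
    - [[0, 0, 0], [0, 0, 0], -1]
    - [[0, 0, 0], [0, 0, 0], -1]

```text
time: 10.43
tcp_pos: [454.4, 82.6, 91.2]
orientation: [2.019, 2.406, 0.001]
contact_force: [0.9, -0.9, 0.2]
opening: 1.002
gripper_force: 0.0
```

```bash
python3 -c "
from h import *
print(world('w5d',309.5,235.5,91)); go(453.6,82,18)"
```

```text
[ 663.76593238 -108.92663346   91.        ]
tcp [454.4  82.6  91.2] yaw_y 9.98 tilt 0.04 t 10.4333 open 1.002 q [-0.07 -0.02  2.12  0.    1.03 -0.24]
tool shift [-0.4 -1.  73.2]
```

Call:
play_rows:
  rows:
    - [[0, 0, 0], [-0.4, -1, 20], -1]
    - [[0, 0, 0], [0, 0, 20], -1]
    - [[0, 0, 0], [0, 0, 20], -1]
    - [[0, 0, 0], [0, 0, 13], -1]
    - [[0, 0, 0], [0, 0, 0], -1]
    - [[0, 0, 0], [0, 0, 0], 1]
    - [[0, 0, 0], [0, 0, 0], 1]
    - [[0, 0, 0], [0, 0, 0], 1]
    - [[0, 0, 0], [0, 0, 0], 1]
    - [[0, 0, 0], [0, 0, 0], 1]
    - [[0, 0, 0], [0, 0, 0], 1]
    - [[0, 0, 0], [0, 0, 0], 1]
    - [[0, 0, 0], [0, 0, 0], 1]

```text
time: 11.52
tcp_pos: [454.4, 82.1, 19.0]
orientation: [2.018, 2.405, 0.002]
contact_force: [-0.8, -0.6, 6.1]
opening: 0.452
gripper_force: 59.7
```

```bash
python3 -c "
from h import *
go(453.6,82,18)"
```

```text
tcp [454.4  82.1  19. ] yaw_y 10.0 tilt 0.15 t 11.5167 open 0.452 q [-0.07  0.13  2.14 -0.    0.87 -0.24]
tool shift [ 0.1 -0.8  1. ]
```

Call:
play_rows:
  rows:
    - [[0, 0, 0], [0, 0, -25], 1]
    - [[0, 0, 0], [0, 0, -25], 1]
    - [[0, 0, 0], [0, 0, -25], 1]
    - [[0, 0, 0], [0, 0, -25], 1]
    - [[0, 0, 0], [0, 0, -25], 1]
    - [[0, 0, 0], [0, 0, 0], 1]
    - [[0, 0, 0], [0, 0, 0], 1]
    - [[0, 0, 0], [0, 0, 0], 1]

```text
time: 12.18
tcp_pos: [452.3, 82.2, 141.6]
orientation: [-2.019, -2.406, 0.001]
contact_force: [-1.4, -0.5, -1.2]
opening: 0.457
gripper_force: 60.7
```

```bash
python3 -c "
from h import *
go(651.1,-32.5,150)"
```

```text
tcp [452.3  82.2 141.6] yaw_y 9.99 tilt 0.07 t 12.1833 open 0.457 q [-0.07 -0.11  2.1  -0.    1.15 -0.24]
tool shift [-147.4  175.9   -8.7]
```

Call:
play_rows:
  rows:
    - [[0, 0, 0], [-13.4, 16, 0], 1]
    - [[0, 0, 0], [-13.4, 16, 0], 1]
    - [[0, 0, 0], [-13.4, 16, 0], 1]
    - [[0, 0, 0], [-13.4, 16, 0], 1]
    - [[0, 0, 0], [-13.4, 16, 0], 1]
    - [[0, 0, 0], [-13.4, 16, 0], 1]
    - [[0, 0, 0], [-13.4, 16, 0], 1]
    - [[0, 0, 0], [-13.4, 16, 0], 1]
    - [[0, 0, 0], [-13.4, 16, 0], 1]
    - [[0, 0, 0], [-13.4, 16, 0], 1]
    - [[0, 0, 0], [-13.4, 16, 0], 1]
    - [[0, 0, 0], [0, 0, 25], 1]
    - [[0, 0, 0], [0, 0, 25], 1]
    - [[0, 0, 0], [0, 0, 25], 1]
    - [[0, 0, 0], [0, 0, 25], 1]
    - [[0, 0, 0], [0, 0, 0], 1]
    - [[0, 0, 0], [0, 0, 0], 1]
    - [[0, 0, 0], [0, 0, 0], 1]
    - [[0, 0, 0], [0, 0, 0], 1]

```text
time: 13.77
tcp_pos: [653.1, -32.8, 44.1]
orientation: [2.018, 2.404, 0.002]
contact_force: [0.6, -0.1, -0.3]
opening: 0.454
gripper_force: 60.7
```

```bash
python3 -c "
from h import *
go(651.3,-32.5,29)"
```

```text
tcp [653.1 -32.8  44.1] yaw_y 9.99 tilt 0.17 t 13.7667 open 0.454 q [-0.22  0.47  1.64  0.    1.03 -0.4 ]
tool shift [ 0.6 -1.8 15.1]
```

Call:
play_rows:
  rows:
    - [[0, 0, 0], [0.6, -1, 8], 1]
    - [[0, 0, 0], [0, 0, 4], 1]
    - [[0, 0, 0], [0, 0, 1], 1]
    - [[0, 0, 0], [0, 0, 0], 1]
    - [[0, 0, 0], [0, 0, 0], 1]
    - [[0, 0, 0], [0, 0, 0], 1]

```text
time: 14.27
tcp_pos: [651.0, -32.1, 29.5]
orientation: [2.019, 2.406, 0.0]
contact_force: [1.3, -0.0, -1.3]
opening: 0.456
gripper_force: 60.7
```

```bash
python3 -c "
from h import *
go(651.3,-32.5,29)"
```

```text
tcp [651.  -32.1  29.5] yaw_y 9.99 tilt 0.02 t 14.2667 open 0.456 q [-0.22  0.49  1.65  0.    1.01 -0.4 ]
tool shift [-0.4  0.3  0.5]
```

Not clearly touching yet (about 1 mm left). One more mm, then release and rise.

Call:
play_rows:
  rows:
    - [[0, 0, 0], [-0.4, 0.3, 1], 1]
    - [[0, 0, 0], [0, 0, 0], 1]
    - [[0, 0, 0], [0, 0, 0], 1]
    - [[0, 0, 0], [0, 0, 0], -1]
    - [[0, 0, 0], [0, 0, 0], -1]
    - [[0, 0, 0], [0, 0, 0], -1]
    - [[0, 0, 0], [0, 0, 0], -1]
    - [[0, 0, 0], [0, 0, 0], -1]
    - [[0, 0, 0], [0, 0, 0], -1]
    - [[0, 0, 0], [0, 0, -15], -1]
    - [[0, 0, 0], [0, 0, -20], -1]
    - [[0, 0, 0], [0, 0, -25], -1]
    - [[0, 0, 0], [0, 0, -25], -1]
    - [[0, 0, 0], [0, 0, -30], -1]
    - [[0, 0, 0], [0, 0, -30], -1]
    - [[0, 0, 0], [0, 0, 0], -1]
    - [[0, 0, 0], [0, 0, 0], -1]

```text
time: 15.68
tcp_pos: [652.8, -32.8, 177.3]
orientation: [2.016, 2.402, 0.005]
contact_force: [-0.7, -0.7, 0.3]
opening: 1.0
gripper_force: 0.0
```

```bash
python3 -c "
from h import *
go(438,200.3,175)"
```

```text
tcp [652.8 -32.8 177.3] yaw_y 9.99 tilt 0.36 t 15.6833 open 1.0 q [-0.22  0.3   1.59 -0.    1.24 -0.4 ]
tool shift [ 266.8 -171.1    0.7]
```

Call:
play_rows:
  rows:
    - [[0, 0, 0], [20.5, -13.2, 0], -1]
    - [[0, 0, 0], [20.5, -13.2, 0], -1]
    - [[0, 0, 0], [20.5, -13.2, 0], -1]
    - [[0, 0, 0], [20.5, -13.2, 0], -1]
    - [[0, 0, 0], [20.5, -13.2, 0], -1]
    - [[0, 0, 0], [20.5, -13.2, 0], -1]
    - [[0, 0, 0], [20.5, -13.2, 0], -1]
    - [[0, 0, 0], [20.5, -13.2, 0], -1]
    - [[0, 0, 0], [20.5, -13.2, 0], -1]
    - [[0, 0, 0], [20.5, -13.2, 0], -1]
    - [[0, 0, 0], [20.5, -13.2, 0], -1]
    - [[0, 0, 0], [20.5, -13.2, 0], -1]
    - [[0, 0, 0], [20.5, -13.2, 0], -1]
    - [[0, 0, 0], [0, 0, 30], -1]
    - [[0, 0, 0], [0, 0, 30], -1]
    - [[0, 0, 0], [0, 0, 30], -1]
    - [[0, 0, 0], [0, 0, 10], -1]
    - [[0, 0, 0], [0, 0, 0], -1]
    - [[0, 0, 0], [0, 0, 0], -1]
    - [[0, 0, 0], [0, 0, 0], -1]

```text
time: 17.35
tcp_pos: [437.2, 200.4, 74.9]
orientation: [2.019, 2.405, 0.003]
contact_force: [0.0, -0.1, -0.4]
opening: 1.003
gripper_force: 0.0
```

```bash
python3 -c "
from h import *
go(438,200.3,11); snap('wrist','w3')"
```

```text
tcp [437.2 200.4  74.9] yaw_y 9.98 tilt 0.15 t 17.35 open 1.003 q [0.19 0.06 2.08 0.   1.   0.02]
tool shift [-0.2  0.6 63.9]
```

View pics/w3.png

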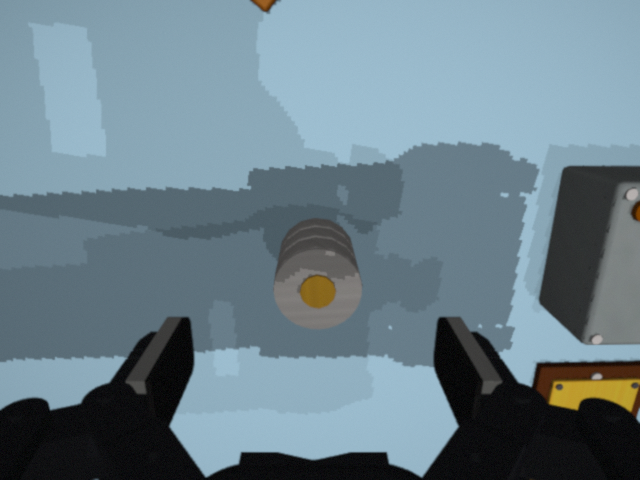

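Pack_3's three cells are centred between the open fingers, nub at (318,291). Gripping it.

Call:
play_rows:
  rows:
    - [[0, 0, 0], [0, 0.5, 20], -1]
    - [[0, 0, 0], [0, 0, 20], -1]
    - [[0, 0, 0], [0, 0, 16], -1]
    - [[0, 0, 0], [0, 0, 8], -1]
    - [[0, 0, 0], [0, 0, 0], -1]
    - [[0, 0, 0], [0, 0, 0], 1]
    - [[0, 0, 0], [0, 0, 0], 1]
    - [[0, 0, 0], [0, 0, 0], 1]
    - [[0, 0, 0], [0, 0, 0], 1]
    - [[0, 0, 0], [0, 0, 0], 1]
    - [[0, 0, 0], [0, 0, 0], 1]
    - [[0, 0, 0], [0, 0, 0], 1]
    - [[0, 0, 0], [0, 0, 0], 1]

```text
time: 18.48
tcp_pos: [437.6, 200.6, 10.7]
orientation: [2.019, 2.405, 0.003]
contact_force: [-0.9, -0.6, 5.5]
opening: 0.453
gripper_force: 59.9
```

```bash
python3 -c "
from h import *
print(world('w3',318,291,50)); go(438,200.3,11)"
```

```text
[438.84302212 202.18727721  50.        ]
tcp [437.6 200.6  10.7] yaw_y 9.99 tilt 0.14 t 18.4833 open 0.453 q [ 0.19  0.19  2.09 -0.    0.86  0.02]
tool shift [-0.4  0.3 -0.3]
```

Call:
play_rows:
  rows:
    - [[0, 0, 0], [0, 0, -25], 1]
    - [[0, 0, 0], [0, 0, -25], 1]
    - [[0, 0, 0], [0, 0, -25], 1]
    - [[0, 0, 0], [0, 0, -25], 1]
    - [[0, 0, 0], [0, 0, -25], 1]
    - [[0, 0, 0], [0, 0, 0], 1]
    - [[0, 0, 0], [0, 0, 0], 1]
    - [[0, 0, 0], [0, 0, 0], 1]

```text
time: 19.15
tcp_pos: [435.7, 200.2, 133.4]
orientation: [-2.019, -2.406, 0.002]
contact_force: [-0.1, -0.6, -0.7]
opening: 0.455
gripper_force: 60.5
```

```bash
python3 -c "
from h import *
go(637.4,46.2,140)"
```

```text
tcp [435.7 200.2 133.4] yaw_y 9.99 tilt 0.08 t 19.15 open 0.455 q [ 0.19 -0.04  2.06 -0.    1.13  0.02]
tool shift [-186.6  172.    -6.9]
```

Call:
play_rows:
  rows:
    - [[0, 0, 0], [-15.6, 14.3, 0], 1]
    - [[0, 0, 0], [-15.6, 14.3, 0], 1]
    - [[0, 0, 0], [-15.6, 14.3, 0], 1]
    - [[0, 0, 0], [-15.6, 14.3, 0], 1]
    - [[0, 0, 0], [-15.6, 14.3, 0], 1]
    - [[0, 0, 0], [-15.6, 14.3, 0], 1]
    - [[0, 0, 0], [-15.6, 14.3, 0], 1]
    - [[0, 0, 0], [-15.6, 14.3, 0], 1]
    - [[0, 0, 0], [-15.6, 14.3, 0], 1]
    - [[0, 0, 0], [-15.6, 14.3, 0], 1]
    - [[0, 0, 0], [-15.6, 14.3, 0], 1]
    - [[0, 0, 0], [-15.6, 14.3, 0], 1]
    - [[0, 0, 0], [0, 0, 25], 1]
    - [[0, 0, 0], [0, 0, 25], 1]
    - [[0, 0, 0], [0, 0, 25], 1]
    - [[0, 0, 0], [0, 0, 20], 1]
    - [[0, 0, 0], [0, 0, 0], 1]
    - [[0, 0, 0], [0, 0, 0], 1]
    - [[0, 0, 0], [0, 0, 0], 1]
    - [[0, 0, 0], [0, 0, 0], 1]

```text
time: 20.82
tcp_pos: [639.0, 45.7, 40.8]
orientation: [2.018, 2.405, 0.002]
contact_force: [0.6, -0.5, -0.3]
opening: 0.456
gripper_force: 60.6
```

```bash
python3 -c "
from h import *
go(637.2,46,20)"
```

```text
tcp [639.   45.7  40.8] yaw_y 10.0 tilt 0.15 t 20.8167 open 0.456 q [-0.11  0.45  1.68 -0.    1.01 -0.28]
tool shift [ 0.6 -1.8 20.8]
```

Call:
play_rows:
  rows:
    - [[0, 0, 0], [0.5, -1, 10], 1]
    - [[0, 0, 0], [0, 0, 7], 1]
    - [[0, 0, 0], [0, 0, 2], 1]
    - [[0, 0, 0], [0, 0, 0], 1]
    - [[0, 0, 0], [0, 0, 0], 1]
    - [[0, 0, 0], [0, 0, 0], 1]
    - [[0, 0, 0], [0, 0, 0], 1]

```text
time: 21.4
tcp_pos: [636.8, 46.1, 20.2]
orientation: [-2.02, -2.406, 0.0]
contact_force: [0.2, -0.5, -0.8]
opening: 0.457
gripper_force: 60.7
```

```bash
python3 -c "
from h import *
go(637.2,46,20)"
```

```text
tcp [636.8  46.1  20.2] yaw_y 9.99 tilt 0.0 t 21.4 open 0.457 q [-0.11  0.48  1.68  0.    0.98 -0.28]
tool shift [-0.1  0.4  0.2]
```

Call:
play_rows:
  rows:
    - [[0, 0, 0], [0, 0.4, 0.8], 1]
    - [[0, 0, 0], [0, 0, 0], 1]
    - [[0, 0, 0], [0, 0, 0], 1]
    - [[0, 0, 0], [0, 0, 0], -1]
    - [[0, 0, 0], [0, 0, 0], -1]
    - [[0, 0, 0], [0, 0, 0], -1]
    - [[0, 0, 0], [0, 0, 0], -1]
    - [[0, 0, 0], [0, 0, 0], -1]
    - [[0, 0, 0], [0, 0, 0], -1]
    - [[0, 0, 0], [0, 0, -15], -1]
    - [[0, 0, 0], [0, 0, -20], -1]
    - [[0, 0, 0], [0, 0, -25], -1]
    - [[0, 0, 0], [0, 0, -30], -1]
    - [[0, 0, 0], [0, 0, -30], -1]
    - [[0, 0, 0], [0, 0, -30], -1]
    - [[0, 0, 0], [0, 0, 0], -1]
    - [[0, 0, 0], [0, 0, 0], -1]

```text
time: 22.82
tcp_pos: [638.9, 46.0, 173.5]
orientation: [2.016, 2.402, 0.006]
contact_force: [-0.7, 0.5, 0.4]
opening: 0.999
gripper_force: 0.0
```

```bash
python3 -c "
from h import *
go(449,-227.7,170)"
```

```text
tcp [638.9  46.  173.5] yaw_y 9.99 tilt 0.36 t 22.8167 open 0.999 q [-0.1   0.27  1.63  0.    1.23 -0.28]
tool shift [-236.6 -234.5    2.4]
```

Call:
play_rows:
  rows:
    - [[0, 0, 0], [-16.9, -16.8, 0], -1]
    - [[0, 0, 0], [-16.9, -16.8, 0], -1]
    - [[0, 0, 0], [-16.9, -16.8, 0], -1]
    - [[0, 0, 0], [-16.9, -16.8, 0], -1]
    - [[0, 0, 0], [-16.9, -16.8, 0], -1]
    - [[0, 0, 0], [-16.9, -16.8, 0], -1]
    - [[0, 0, 0], [-16.9, -16.8, 0], -1]
    - [[0, 0, 0], [-16.9, -16.8, 0], -1]
    - [[0, 0, 0], [-16.9, -16.8, 0], -1]
    - [[0, 0, 0], [-16.9, -16.8, 0], -1]
    - [[0, 0, 0], [-16.9, -16.8, 0], -1]
    - [[0, 0, 0], [-16.9, -16.8, 0], -1]
    - [[0, 0, 0], [-16.9, -16.8, 0], -1]
    - [[0, 0, 0], [-16.9, -16.8, 0], -1]
    - [[0, 0, 0], [0, 0, 30], -1]
    - [[0, 0, 0], [0, 0, 30], -1]
    - [[0, 0, 0], [0, 0, 30], -1]
    - [[0, 0, 0], [0, 0, 25], -1]
    - [[0, 0, 0], [0, 0, 0], -1]
    - [[0, 0, 0], [0, 0, 0], -1]

```text
time: 24.48
tcp_pos: [445.1, -226.5, 52.9]
orientation: [-2.016, -2.402, 0.0]
contact_force: [-0.4, -0.7, 0.7]
opening: 1.0
gripper_force: 0.0
```

```bash
python3 -c "
from h import *
go(449,-227.7,4)"
```

```text
tcp [ 445.1 -226.5   52.9] yaw_y 9.99 tilt 0.29 t 24.4833 open 1.0 q [-0.7   0.15  2.04 -0.    0.96 -0.87]
tool shift [-2.1  3.8 48.8]
```

Call:
play_rows:
  rows:
    - [[0, 0, 0], [-1.5, 2.5, 16], -1]
    - [[0, 0, 0], [0, 0, 16], -1]
    - [[0, 0, 0], [0, 0, 10], -1]
    - [[0, 0, 0], [0, 0, 3], -1]
    - [[0, 0, 0], [0, 0, 0], -1]
    - [[0, 0, 0], [0, 0, 0], -1]
    - [[0, 0, 0], [0, 0, 0], -1]

```text
time: 25.07
tcp_pos: [450.1, -229.3, 10.7]
orientation: [2.018, 2.405, -0.0]
contact_force: [-0.4, 0.3, 0.9]
opening: 0.998
gripper_force: 0.0
```

```bash
python3 -c "
from h import *
go(449,-227.7,4)"
```

```text
tcp [ 450.1 -229.3   10.7] yaw_y 10.0 tilt 0.12 t 25.0667 open 0.998 q [-0.7   0.24  2.03 -0.    0.87 -0.87]
tool shift [ 1.8 -0.8  6.7]
```

Call:
play_rows:
  rows:
    - [[0, 0, 0], [1.5, -0.5, 4], -1]
    - [[0, 0, 0], [0, 0, 1], -1]
    - [[0, 0, 0], [0, 0, 0], -1]
    - [[0, 0, 0], [0, 0, 0], -1]
    - [[0, 0, 0], [0, 0, 0], 1]
    - [[0, 0, 0], [0, 0, 0], 1]
    - [[0, 0, 0], [0, 0, 0], 1]
    - [[0, 0, 0], [0, 0, 0], 1]
    - [[0, 0, 0], [0, 0, 0], 1]
    - [[0, 0, 0], [0, 0, 0], 1]
    - [[0, 0, 0], [0, 0, 0], 1]
    - [[0, 0, 0], [0, 0, 0], 1]

```text
time: 26.07
tcp_pos: [449.0, -227.7, 4.9]
orientation: [2.019, 2.406, 0.0]
contact_force: [0.0, -0.1, 3.4]
opening: 0.452
gripper_force: 60.2
```

```bash
python3 -c "
from h import *
go(449,-227.7,4)"
```

```text
tcp [ 449.  -227.7    4.9] yaw_y 9.99 tilt 0.06 t 26.0667 open 0.452 q [-0.69  0.25  2.03  0.    0.86 -0.87]
tool shift [-0.  -0.   0.9]
```

Call:
play_rows:
  rows:
    - [[0, 0, 0], [0, 0, -25], 1]
    - [[0, 0, 0], [0, 0, -25], 1]
    - [[0, 0, 0], [0, 0, -30], 1]
    - [[0, 0, 0], [0, 0, -30], 1]
    - [[0, 0, 0], [0, 0, -30], 1]
    - [[0, 0, 0], [0, 0, 0], 1]
    - [[0, 0, 0], [0, 0, 0], 1]
    - [[0, 0, 0], [0, 0, 0], 1]

```text
time: 26.73
tcp_pos: [447.8, -226.7, 143.2]
orientation: [-2.018, -2.405, 0.0]
contact_force: [0.0, -0.8, -1.0]
opening: 0.449
gripper_force: 60.5
```

```bash
python3 -c "
from h import *
go(623.3,124.8,145); snap('wrist','w2')"
```

```text
tcp [ 447.8 -226.7  143.2] yaw_y 9.99 tilt 0.14 t 26.7333 open 0.449 q [-0.69 -0.    2.   -0.    1.15 -0.87]
tool shift [315.7 233.9  -1.6]
```

View pics/w2.png

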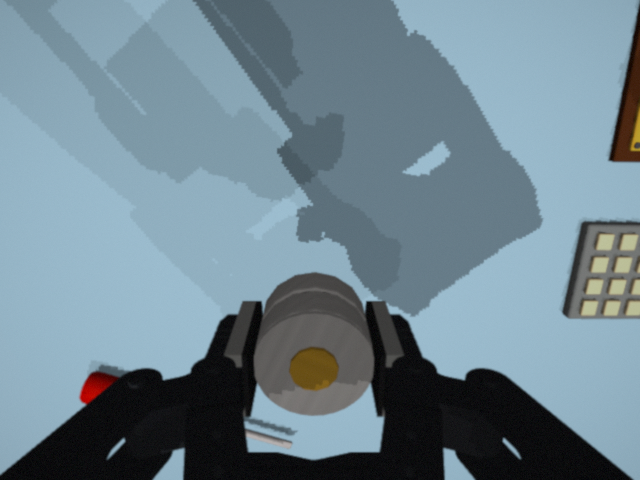

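Pack_2 is held upright, nub at (315,369). Carrying it to the plate by the box.

Call:
play_rows:
  rows:
    - [[0, 0, 0], [18.5, 13.7, 0], 1]
    - [[0, 0, 0], [18.5, 13.7, 0], 1]
    - [[0, 0, 0], [18.5, 13.7, 0], 1]
    - [[0, 0, 0], [18.5, 13.7, 0], 1]
    - [[0, 0, 0], [18.5, 13.7, 0], 1]
    - [[0, 0, 0], [18.5, 13.7, 0], 1]
    - [[0, 0, 0], [18.5, 13.7, 0], 1]
    - [[0, 0, 0], [18.5, 13.7, 0], 1]
    - [[0, 0, 0], [18.5, 13.7, 0], 1]
    - [[0, 0, 0], [18.5, 13.7, 0], 1]
    - [[0, 0, 0], [18.5, 13.7, 0], 1]
    - [[0, 0, 0], [18.5, 13.7, 0], 1]
    - [[0, 0, 0], [18.5, 13.7, 0], 1]
    - [[0, 0, 0], [18.5, 13.7, 0], 1]
    - [[0, 0, 0], [18.5, 13.7, 0], 1]
    - [[0, 0, 0], [18.5, 13.7, 0], 1]
    - [[0, 0, 0], [18.5, 13.7, 0], 1]
    - [[0, 0, 0], [0, 0, 0], 1]
    - [[0, 0, 0], [0, 0, 0], 1]

```text
time: 28.37
tcp_pos: [622.2, 123.4, 142.0]
orientation: [-2.016, -2.406, 0.005]
contact_force: [0.9, -0.2, -1.4]
opening: 0.449
gripper_force: 60.5
```

```bash
python3 -c "
from h import *
go(623.3,124.8,14)"
```

```text
tcp [622.2 123.4 142. ] yaw_y 10.09 tilt 0.24 t 28.3667 open 0.449 q [ 0.02  0.3   1.66 -0.    1.18 -0.16]
tool shift [  1.1   1.8 127.9]
```

Call:
play_rows:
  rows:
    - [[0, 0, 0], [0.8, 0.5, 25], 1]
    - [[0, 0, 0], [0, 0, 25], 1]
    - [[0, 0, 0], [0, 0, 25], 1]
    - [[0, 0, 0], [0, 0, 20], 1]
    - [[0, 0, 0], [0, 0, 12], 1]
    - [[0, 0, 0], [0, 0, 0], 1]
    - [[0, 0, 0], [0, 0, 0], 1]
    - [[0, 0, 0], [0, 0, 0], 1]
    - [[0, 0, 0], [0, 0, 0], 1]

```text
time: 29.12
tcp_pos: [625.1, 123.5, 39.4]
orientation: [2.018, 2.404, 0.003]
contact_force: [0.1, -0.0, -0.4]
opening: 0.447
gripper_force: 60.6
```

```bash
python3 -c "
from h import *
go(623.3,124.8,14)"
```

```text
tcp [625.1 123.5  39.4] yaw_y 9.98 tilt 0.18 t 29.1167 open 0.447 q [ 0.02  0.44  1.69 -0.    1.01 -0.16]
tool shift [ 1.6 -1.6 25.4]
```

Call:
play_rows:
  rows:
    - [[0, 0, 0], [1.4, -0.7, 12], 1]
    - [[0, 0, 0], [0, 0, 9], 1]
    - [[0, 0, 0], [0, 0, 2], 1]
    - [[0, 0, 0], [0, 0, 0], 1]
    - [[0, 0, 0], [0, 0, 0], 1]
    - [[0, 0, 0], [0, 0, 0], 1]
    - [[0, 0, 0], [0, 0, 0], 1]

```text
time: 29.7
tcp_pos: [622.6, 124.9, 14.0]
orientation: [-2.019, -2.406, 0.001]
contact_force: [0.3, 1.1, -0.3]
opening: 0.45
gripper_force: 60.4
```

```bash
python3 -c "
from h import *
go(623.3,124.8,14)"
```

```text
tcp [622.6 124.9  14. ] yaw_y 10.0 tilt 0.03 t 29.7 open 0.45 q [ 0.02  0.48  1.69 -0.    0.97 -0.15]
tool shift [-0.3  0.7  0. ]
```

Call:
play_rows:
  rows:
    - [[0, 0, 0], [0, 0.5, 0.5], 1]
    - [[0, 0, 0], [0, 0, 0], 1]
    - [[0, 0, 0], [0, 0, 0], 1]
    - [[0, 0, 0], [0, 0, 0], -1]
    - [[0, 0, 0], [0, 0, 0], -1]
    - [[0, 0, 0], [0, 0, 0], -1]
    - [[0, 0, 0], [0, 0, 0], -1]
    - [[0, 0, 0], [0, 0, 0], -1]
    - [[0, 0, 0], [0, 0, 0], -1]
    - [[0, 0, 0], [0, 0, -15], -1]
    - [[0, 0, 0], [0, 0, -20], -1]
    - [[0, 0, 0], [0, 0, -25], -1]
    - [[0, 0, 0], [0, 0, -30], -1]
    - [[0, 0, 0], [0, 0, -35], -1]
    - [[0, 0, 0], [0, 0, -35], -1]
    - [[0, 0, 0], [0, 0, -35], -1]

```text
time: 31.03
tcp_pos: [623.0, 125.1, 211.9]
orientation: [2.019, 2.406, 0.001]
contact_force: [0.9, 0.1, 0.1]
opening: 1.006
gripper_force: 0.0
```

Call:
play_rows:
  rows:
    - [[0, 0, 0], [0, -25, 0], -1]
    - [[0, 0, 0], [0, -25, 0], -1]
    - [[0, 0, 0], [0, -25, 0], -1]
    - [[0, 0, 0], [0, -25, 0], -1]
    - [[0, 0, 0], [0, -25, 0], -1]
    - [[0, 0, 0], [0, -25, 0], -1]
    - [[0, 0, 0], [0, -25, 0], -1]
    - [[0, 0, 0], [0, 0, 0], -1]
    - [[0, 0, 0], [0, 0, 0], -1]

```text
time: 31.78
tcp_pos: [450.6, 94.6, 210.1]
orientation: [2.019, 2.405, 0.002]
contact_force: [0.3, 0.2, -0.7]
opening: 0.998
gripper_force: 0.0
```

```bash
python3 - <<'E'
from h import *
snap('top','tf'); snap('side','sf')
cv2.imwrite('pics/tfc.png',cv2.resize(cv2.imread('pics/tf.png')[100:330,150:480],None,fx=2.4,fy=2.4,interpolation=cv2.INTER_CUBIC))
cv2.imwrite('pics/sfc.png',cv2.resize(cv2.imread('pics/sf.png')[110:380,140:460],None,fx=2,fy=2,interpolation=cv2.INTER_CUBIC))
for k,h in [(2,41),(3,57),(4,73),(5,89)]:
    x,y=PL[k]; q=np.load('pics/tf.npz')
    c=cv2.projectPoints(np.array([[x,y,h]],float),cv2.Rodrigues(q['R'])[0],q['t'],q['intrinsics'],q['dist_coeffs'])[0].ravel().round().astype(int)
    pts=np.array([world('tf',i,j) for i in range(c[0]-18,c[0]+19) for j in range(c[1]-18,c[1]+19)])
    s=pts[abs(pts[:,2]-h)<5]
    print(k,len(s),((s.max(0)+s.min(0))/2).round(1),'mean',s.mean(0).round(1),(s.max(0)-s.min(0)).round(1),'plate',x,y)
E
```

```text
2 428 [623.  123.   40.9] mean [622.6 123.   40.4] [39.2 37.2  9.5] plate 623.3 124.8
3 438 [636.9  45.2  57. ] mean [636.3  45.1  56.6] [39.9 36.6  9.8] plate 637.2 46.2
4 460 [650.5 -32.7  73.2] mean [650.  -32.9  72.6] [38.9 37.6  9.5] plate 651.1 -32.5
5 484 [ 663.1 -110.    88.9] mean [ 662.9 -109.4   88.6] [39.1 39.3  9.8] plate 665.1 -111.5
```

View pics/tfc.png

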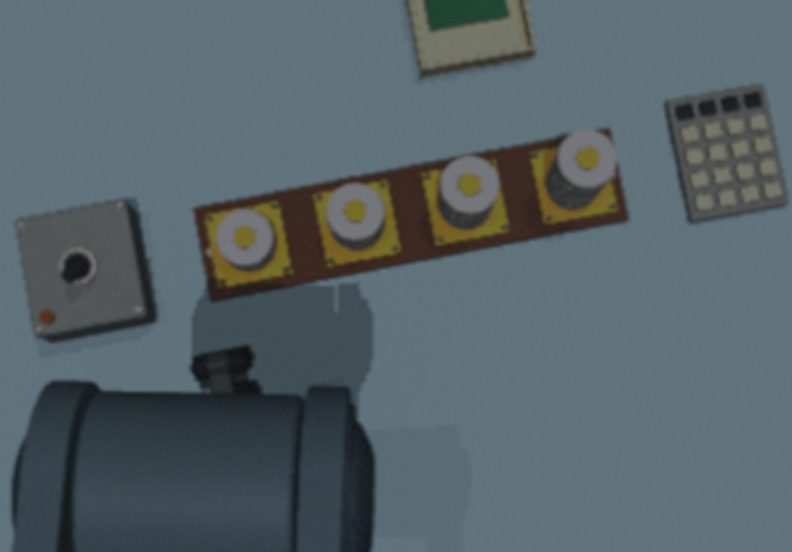

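View pics/sfc.png

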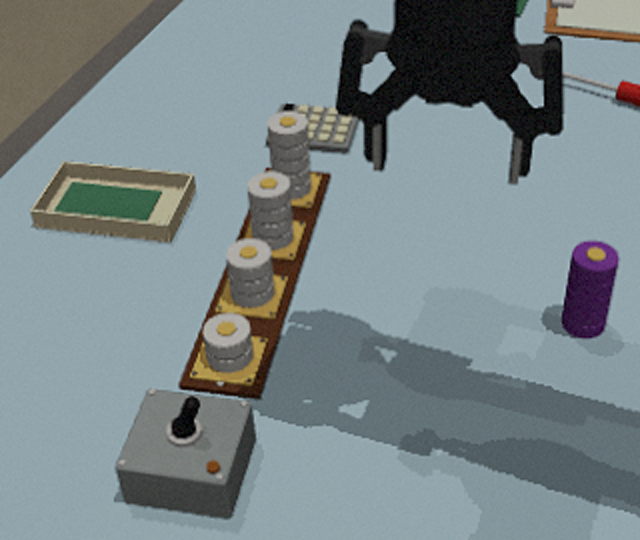

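All four packs stand upright on their plates, within about 2.5 mm of centre: 2, 3, 4 and 5 cells at (245,237), (355,211), (470,184) and (588,158) in the top crop. The keypad is untouched and the gripper is clear.

```bash
python3 -c "
from h import *
print(manip.finish_job())"
```

```text
the job is handed in; nothing more can be done
None
```

The job is handed in: the four silver packs stand upright in height order, shortest on the plate next to the test box, each within about 2.5 mm of its plate's centre, at about 32 s of the 96 s allowed; the keypad was not touched.

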